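# Put the goods van into its stock cassette and set the stop behind it

## Robot

A 6-joint arm with a two-finger parallel gripper is mounted at the origin on a cart in front of the work surface, level with it; the furniture and walls round the work are solid. World frame = base frame: x ahead of the robot, y to its left, z up, the work surface at z = 0. Lengths are in m, angles in degrees, forces in N, time in s.
With the tool pointing down it reaches from about 0.35 to 0.875 m from the base axis. Payload 4.2 kg.
Tool frame: the origin (TCP) lies at the very end of the fingers, on their centre line; the grasp point (between the pads) lies 19 mm behind it; z points along the fingers, y is the line along which they close (so a half turn about z gives the same grasp; the last joint's range is limited). The gripper opens to 87 mm and grips with 3 to 60 N. Pads are 19 mm wide; open, the fingers measure 117 mm over their backs; the gripper's body (75 mm by 190 mm) begins 51 mm behind the grasp point.
Start: joints at [-57.662, 22.042, 0.453, 0, -68.411, -14.817], TCP at [0.188, -0.596, 0.223] pointing down, gripper open.
Joint ranges: [-179.83, 179.83], [-69.29, 118.12], [-61.27, 80.66], [-181.25, 117.63], [-171.15, -9.14], [-177.46, 177.46]. Speed limits (degrees/s): [159.86, 159.86, 180, 180, 180, 180].

## Interface

Orientations are given as a 3x3 rotation matrix whose columns are the frame's x, y, z axes.
In Python, from station import monitor, cams, ticket gives the robot as it stands.
- The arm moves only by the tool drive_tool, never from a script. Its argument "moves" is a list of rows, each an object with "delta_pos": the shift along the tool's x, y, z in mm, a list of three; "turn": the turn about the tool's z in rad; "claw": the opening, from 0 (shut) to 1 (fully open). A call has 1 to 12 rows; each row shifts and turns the commanded pose from where the row before left it, along the tool's axes as they then stand; what a row does not reach is not made up. A row lasts 1/8 s, in which the tool goes at most 62.5 mm and 10.7 degrees, less where a joint would pass 70% of its speed; a pose out of reach is approached as far as the arm can. A call is refused whole if a number of a shift passes 62.5 or a number of a turn 0.188, either way. A call with a gripper value outside its range is refused whole. The fingers move at their own pace and stop on an object; the grip force is fixed at half the most. Time passes only in rows, so rows that do not move let the fingers close. It gives the time, the measured TCP pose, the force, the opening and the grip force at its end, in the units of the state.
- monitor.sense(): the state, without advancing time (a new reading comes with each control period).
- cams.capture(name): name is "side" or "top" or "wrist"; returns a dict with "color" (384x512x3 uint8, red, green, blue), "range_z" (384x512 float32, m along the optical axis (not along the pixel's ray), 0 where there is no reading), "vertical_fov" (degrees; the focal length in pixels is half the picture's height over the tangent of half this angle, whatever the lens; pixels are square), "cx", "cy" (the principal point, pixels), "dist" ([k1, k2, p1, p2, k3] as OpenCV has them; the pictures are not rectified), "extrinsics" (4x4, takes a point from camera to world coordinates). Camera axes: x right, y down, z forward; pixel columns grow to the right and rows downward; lengths in m; the calibration is good to about 2 mm. A picture is of the moment at which its call begins.
- ticket.finish_job(): hands the job in; it is judged then, once.
The state is a dict: "time_s": time; "joints": joint angles; "joint_velocities": joint speeds; "effort": joint torques, N m; "tcp_pos": TCP position; "ee_rot": TCP orientation; "wrist_force": force on the tool from outside, world axes, zero at the start; "moment": the same for the moment, N m; "gripper_width": opening from 0.0 (shut) to 1.0 (fully open); "gripper_force": force on a finger pad.
Only numpy, scipy, OpenCV 4.12 (cv2) and the standard library are available. Lean on these libraries where they do the work, as an engineer would, in place of code of your own. Each camera call takes 0.05 s, during which the arm holds its last target. There are 200 camera calls.

## Task

Put the brown goods van away in the stock cassette: press the raised red stop down flush between the rails, push the van along the track with the fingertips, over the stop, until it rests against the red buffer beam at the closed end, then press the ridged red pad at the other end of the rocking lever all the way down, so that the stop lifts fully behind the van and stays up. Only press and push: do not pick the van up, and leave the bottles, the tin and the track rubber beside the cassette where they are.

Things in the scene. Friction and masses are not known exactly. Their poses are not given: they have to be found in the camera images.
- cassette: fixed plywood track board, 70 x 450 x 12 mm, with two rails (tops 18.5 mm above the worktop) between aluminium side angles (tops at 37 mm). Origin: on the worktop, on the track's centre line, at the stop. +y runs along the track to the open end (y = 250 mm); the buffer beam is at the closed end, y = -176 mm, its two pads at -167 mm. +x points away from the robot side.
- van: loose brown goods van, 0.1 to 0.2 kg, on the rails. Origin at wheel foot level (17 mm above the worktop) at mid length; its y is the track's y. Body 40 wide, flat end walls at y = +-67 mm, from 37 to 75 mm above the worktop, roof top at 82; buffers and coupling hooks below reach y = +-82. It slides with about 1 N. Against the buffer its origin is at cassette y = -92.5 mm.
- stop (a joint): rocking lever across the track at the cassette's y = 0, pivot on the robot side 40 mm from the centre line. Value 0: stop down flush between the rails, pad up; 0.64 rad: stop fully up, pad down, both ends hard stops. A stiff pivot keeps it where it is left; either end moves with about 2 N.
- stop_top (a point): middle of the top of the red stop (13 mm across the track, 8 mm along it). About 42 mm above the worktop when up, 18 mm when down, within 6 mm of the track's centre line. The side angles leave a window 60 mm long here.
- stop_pad (a point): middle of the top of the ridged red pad (24 mm across, 32 mm along the track) on the robot side, at cassette x about -66 to -76 mm, y = 0. About 48 mm above the worktop when the stop is down; pressed fully it goes 20 mm down and 10 mm towards the robot, and the stop is up.
- glue_bottle: white bottle with blue cap, 32 mm across, 83 tall, standing loose beside the cassette; origin at its foot. Leave alone.
- oil_bottle: cream dropper bottle with red spout, 25 mm across, 85 tall, standing loose beside the cassette; origin at its foot. Leave alone.
- screw_tin: round tin with tan lid, 54 mm across, 21 tall, loose beside the cassette; origin at its foot. Leave alone.
- track_rubber: reddish brown cleaning block, 23 x 52 x 13 mm, loose beside the cassette; origin at its underside. Leave alone.

How it is judged:
By the outcome, as a careful person would: the job done as asked, in the order asked, and still so for the second after the job is handed in, with the robot touching nothing.
It also fails if it takes over 58 s, if anything falls off the work surface, if the arm or the gripper's body presses on something with over 40 N, if the wrist force passes 120 N, or if a joint passes its speed limit or range.

## Working session

There is one attempt and no reset: what is moved stays moved. The work goes in short steps, Python scripts to look and compute and a tool call to move; the robot and the scene stay as the last step left them, time stands still between calls to the robot, and variables do not carry over. Pictures are saved under pics/ and viewed, at most 10 in all, crops included, and the job is handed in when it is done.

Besides the shell and the picture viewer there is one more tool, called after "Request:" by a JSON object that holds its "api" and its "payload", one argument or row to a line. drive_tool: Moves the arm, as the interface text tells. Its arguments: {"type":"object","properties":{"moves":{"type":"array","items":{"type":"object","properties":{"delta_pos":{"type":"array","items":{"type":"number"}},"turn":{"type":"number"},"claw":{"type":"number"}}}}},"required":["moves"]}

```bash
mkdir -p pics
cat > h.py <<'E'
import numpy as np, cv2
from station import monitor, cams, ticket
def cap(name, save=None):
    c=cams.capture(name)
    if save: cv2.imwrite('pics/'+save,cv2.cvtColor(c['color'],cv2.COLOR_RGB2BGR))
    return c
def cloud(c):
    d=c['range_z']; h,w=d.shape
    f=h/2/np.tan(np.radians(c['vertical_fov'])/2)
    K=np.array([[f,0,c['cx']],[0,f,c['cy']],[0,0,1]])
    u,v=np.meshgrid(np.arange(w),np.arange(h))
    n=cv2.undistortPoints(np.stack([u,v],-1).reshape(-1,1,2).astype(np.float32),K,np.array(c['dist'],float)).reshape(h,w,2)
    P=np.dstack([n[...,0]*d,n[...,1]*d,d])
    E=np.array(c['extrinsics'])
    P=P@E[:3,:3].T+E[:3,3]
    P[d==0]=np.nan
    return P
E
python3 - <<'E'
from h import *
a=cap('top','top1.png'); b=cap('side','side1.png')
np.savez('t1.npz',P=cloud(a),C=a['color'],Ps=cloud(b),Cs=b['color'])
s=monitor.sense(); print(s)
E
```

```text
{'time_s': 0.1, 'joints': array([-5.76612912e+01,  2.20859421e+01,  3.86635030e-01, -2.42908067e-02,
       -6.84134763e+01, -1.48181342e+01]), 'joint_velocities': array([-0.05534433, -0.10046444,  0.14495252,  0.0859474 ,  0.0752698 ,
        0.06510117]), 'effort': array([-4.63619544e-04, -3.91688168e+01,  1.87936002e+01,  4.23192188e+00,
        1.34813308e-02, -6.43351450e-05]), 'tcp_pos': array([ 0.18801072, -0.59546773,  0.22156938]), 'ee_rot': array([[-9.53655924e-01, -3.00898421e-01, -7.19870712e-04],
       [-3.00899257e-01,  9.53654091e-01,  1.87398626e-03],
       [ 1.22628143e-04,  2.00374666e-03, -9.99997985e-01]]), 'wrist_force': array([-0.28829224, -0.75161943, -0.15939482]), 'moment': array([ 0.0255413 , -0.00436631, -0.00727586]), 'gripper_force': 0.0, 'gripper_width': 0.9997525041984427}
```

View pics/top1.png

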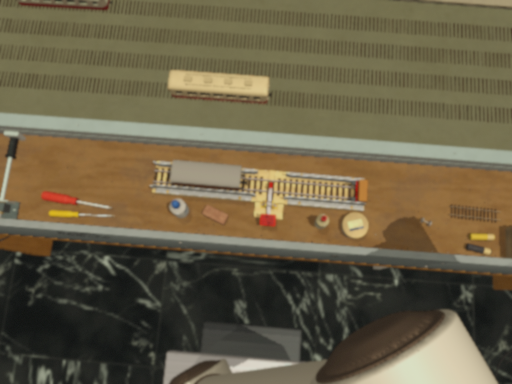

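View pics/side1.png

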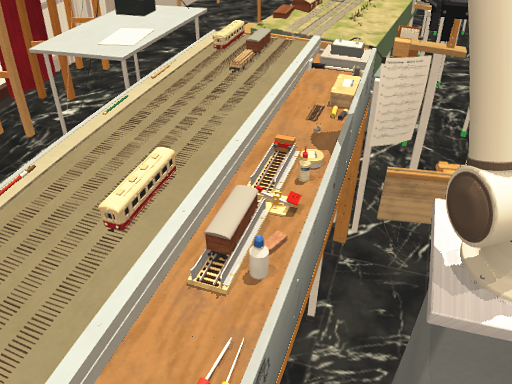

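The top picture shows the open end at the left (155,175) and the buffer at the right (362,190). The raised stop is at (268,187), the pad at (267,220), and the van lies between columns 172 and 242. The bottles, rubber and tin stand on the robot side.

Run:
```python
from h import *
z=np.load('t1.npz');P=z['P'];C=z['C'].astype(int)
np.set_printoptions(precision=4,suppress=True)
reg=np.zeros(C.shape[:2],bool);reg[155:240,140:385]=1
red=(C[...,0]>140)&(C[...,1]<70)&(C[...,2]<70)&reg
n,l,st,ce=cv2.connectedComponentsWithStats(red.astype(np.uint8))
for i in range(1,n):
    if st[i,4]>5: print(ce[i],st[i],np.nanmean(P[l==i],0),np.nanmax(P[l==i][:,2]))
roof=reg&(abs(P[...,2]-.079)<.006)&(np.arange(512)[None]>165)&(np.arange(512)[None]<250)&(np.arange(384)[:,None]<195)
Q=P[roof][:,:2].astype(np.float32);print('roof',len(Q),cv2.minAreaRect(Q),P[roof][:,2].mean())
for n_,p in dict(bufbeam=(190,362),pad=(220,267),stop=(187,268),glue=(207,178),oil=(220,322),tin=(224,355),rub=(214,215)).items(): print(n_,P[p])
print('column 268:');print(P[120:262:4,268])
z=P[...,2];b=reg&(z>.034)&(z<.040);Q=P[b][:,:2];b2=Q
print(len(Q));
```

```text
[270.5 184.5] [269 183   4   4  16] [ 0.4999 -0.0235  0.0316] 0.03998334192771846
[356.4375 186.    ] [356 182   2   9  16] [ 0.5093 -0.2009  0.0377] 0.04021871492025786
[266.9342 220.5526] [259 215  17  12 152] [ 0.4246 -0.0217  0.0266] 0.03577012503581323
[323.  218.5] [322 217   3   4  10] [ 0.4307 -0.1314  0.0684] 0.07674415155683911
roof 1529 ((0.5030131936073303, 0.10876952111721039), (0.13939440250396729, 0.04649427533149719), 89.29238891601562) 0.07898506368037206
bufbeam [ 0.4988 -0.2101  0.05  ]
pad [ 0.4253 -0.0219  0.0293]
stop [ 0.5014 -0.0188  0.0005]
glue [0.4317 0.157  0.0647]
oil [ 0.4284 -0.1302  0.0635]
tin [ 0.4331 -0.2044  0.0179]
rub [0.4319 0.0875 0.0129]
column 268:
[[ 0.638  -0.0078  0.0409]
 [ 0.6295 -0.0085  0.0396]
 [ 0.6205 -0.0091  0.0396]
 [ 0.6019 -0.01    0.0669]
 [ 0.5929 -0.0107  0.0678]
 [ 0.5856 -0.0113  0.0641]
 [ 0.5766 -0.0119  0.0653]
 [ 0.5747 -0.0125  0.0443]
 [ 0.5739 -0.013   0.0189]
 [ 0.5713 -0.0136 -0.0022]
 [ 0.563  -0.0143 -0.005 ]
 [ 0.5531 -0.015  -0.0019]
 [ 0.5432 -0.0156  0.0016]
 [ 0.5316 -0.0163  0.0116]
 [ 0.5233 -0.017   0.0096]
 [ 0.5128 -0.0176  0.0167]
 [ 0.5083 -0.0183 -0.0008]
 [ 0.4992 -0.019   0.0005]
 [ 0.4855 -0.0195  0.0229]
 [ 0.4773 -0.0202  0.0214]
 [ 0.4687 -0.0208  0.0216]
 [ 0.46   -0.0214  0.0227]
 [ 0.4522 -0.0221  0.0193]
 [ 0.4446 -0.0228  0.0149]
 [ 0.4335 -0.0233  0.0306]
 [ 0.4259 -0.0239  0.0264]
 [ 0.4175 -0.0245  0.0273]
 [ 0.4138 -0.0254 -0.0049]
 [ 0.4046 -0.026   0.0009]
 [ 0.3968 -0.0267 -0.0042]
 [ 0.3824 -0.0268  0.0466]
 [ 0.3753 -0.0275  0.0392]
 [ 0.3699 -0.0284  0.0128]
 [ 0.3698 -0.0301 -0.0746]
 [ 0.3701 -0.0322 -0.1849]
 [ 0.4136 -0.0425 -0.8884]]
774
```

Run:
```python
import cv2
a=cv2.imread('pics/top1.png')[150:245,140:385];cv2.imwrite('pics/c1.png',cv2.resize(a,None,fx=3.2,fy=3.2,interpolation=cv2.INTER_CUBIC))
```

```text
(no output)
```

View pics/c1.png

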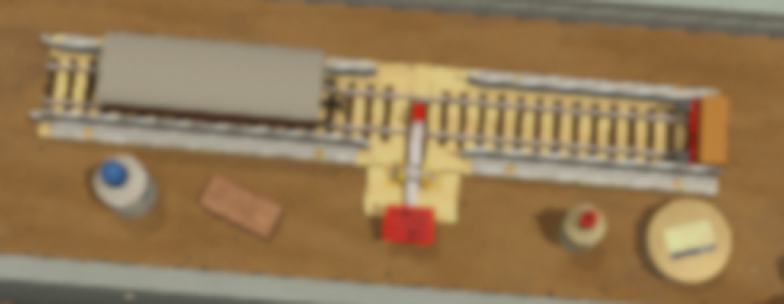

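The crop shows the stop's red tip at about (420,110), the pad at (410,225) and the buffer beam at (700,128). The track runs almost along world y. The stop is near (0.501, -0.023) and the van origin near y = 0.109. First I turn the tool so the fingers close across the track, then go above the stop.

Request:
{"api": "drive_tool", "payload": {
  "moves": [
    {"turn":-0.179,"claw":0},
    {"turn":-0.179,"claw":0},
    {"turn":-0.179,"claw":0},
    {"turn":-0.179,"claw":0},
    {"turn":-0.179,"claw":0},
    {"turn":-0.179,"claw":0},
    {"turn":-0.179,"claw":0},
    {"claw":0}
  ]
}}

```text
invalid input
```

Request:
{"api": "drive_tool", "payload": {
  "moves": [
    {"delta_pos":[-46,-25,0],"claw":0},
    {"delta_pos":[-46,-25,0],"claw":0},
    {"delta_pos":[-46,-25,0],"claw":0},
    {"delta_pos":[-46,-25,0],"claw":0},
    {"delta_pos":[-46,-25,0],"claw":0},
    {"delta_pos":[-46,-25,0],"claw":0},
    {"delta_pos":[-46,-25,0],"claw":0},
    {"delta_pos":[-46,-25,0],"claw":0},
    {"delta_pos":[-46,-25,0],"claw":0},
    {"delta_pos":[-46,-25,0],"claw":0},
    {"delta_pos":[-46,-25,0],"claw":0},
    {"claw":0}
  ]
}}

```text
invalid input
```

Run:
```python
from h import *
np.set_printoptions(precision=4,suppress=True)
s=monitor.sense(); print(s['tcp_pos'],s['ee_rot'],s['time_s'],s['gripper_width'])
a=cap('wrist','w1.png');P=cloud(a);np.savez('w1.npz',P=P,C=a['color'])
C=a['color'].astype(int)
red=(C[...,0]>130)&(C[...,1]<70)&(C[...,2]<70)
n,l,st,ce=cv2.connectedComponentsWithStats(red.astype(np.uint8))
for i in range(1,n):
    if st[i,4]>40: Q=P[l==i];print(ce[i],st[i],np.nanmedian(Q,0),np.nanpercentile(Q,2,axis=0),np.nanpercentile(Q,98,axis=0))
```

```text
[ 0.188  -0.5955  0.2216] [[-0.9537 -0.3009 -0.0007]
 [-0.3009  0.9537  0.0019]
 [ 0.0001  0.002  -1.    ]] 0.1 0.9997525041984427
```

View pics/w1.png

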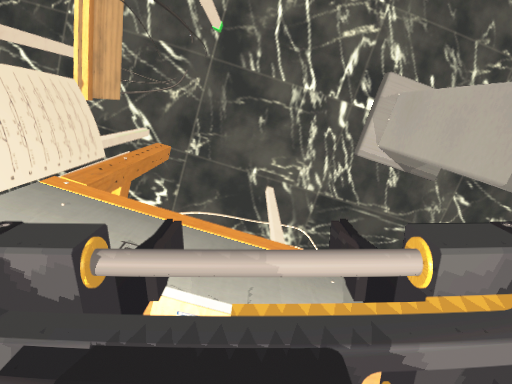

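The moves were refused because each row needs every field. The wrist picture still shows the start position: floor above, gripper bar at row 260. I resend with full rows.

Request:
{"api": "drive_tool", "payload": {
  "moves": [
    {"delta_pos":[0,0,0],"turn":-0.179,"claw":0},
    {"delta_pos":[0,0,0],"turn":-0.179,"claw":0},
    {"delta_pos":[0,0,0],"turn":-0.179,"claw":0},
    {"delta_pos":[0,0,0],"turn":-0.179,"claw":0},
    {"delta_pos":[0,0,0],"turn":-0.179,"claw":0},
    {"delta_pos":[0,0,0],"turn":-0.179,"claw":0},
    {"delta_pos":[0,0,0],"turn":-0.179,"claw":0},
    {"delta_pos":[0,0,0],"turn":0,"claw":0}
  ]
}}

```text
time_s: 1.15
tcp_pos: [0.1881, -0.5958, 0.2222]
ee_rot: [[-0.014, -1.0, -0.0], [-1.0, 0.014, 0.001], [-0.001, 0.0, -1.0]]
wrist_force: [0.9, 0.3, 0.4]
gripper_width: 0.175
gripper_force: 0.0
```

Request:
{"api": "drive_tool", "payload": {
  "moves": [
    {"delta_pos":[-46,-25,0],"turn":0,"claw":0},
    {"delta_pos":[-46,-25,0],"turn":0,"claw":0},
    {"delta_pos":[-46,-25,0],"turn":0,"claw":0},
    {"delta_pos":[-46,-25,0],"turn":0,"claw":0},
    {"delta_pos":[-46,-25,0],"turn":0,"claw":0},
    {"delta_pos":[-46,-25,0],"turn":0,"claw":0},
    {"delta_pos":[-46,-25,0],"turn":0,"claw":0},
    {"delta_pos":[-46,-25,0],"turn":0,"claw":0},
    {"delta_pos":[-46,-25,0],"turn":0,"claw":0},
    {"delta_pos":[-46,-25,0],"turn":0,"claw":0},
    {"delta_pos":[-46,-25,0],"turn":0,"claw":0},
    {"delta_pos":[0,0,0],"turn":0,"claw":0}
  ]
}}

```text
time_s: 2.65
tcp_pos: [0.4707, -0.0908, 0.2224]
ee_rot: [[-0.01, -1.0, 0.0], [-1.0, 0.01, 0.0], [-0.0, -0.0, -1.0]]
wrist_force: [-0.8, -0.8, -0.9]
gripper_width: 0.009
gripper_force: 0.0
```

Run:
```python
from h import *
np.set_printoptions(precision=4,suppress=True)
s=monitor.sense(); print(s['tcp_pos'],s['ee_rot'],s['time_s'],s['gripper_width'])
a=cap('wrist','w2.png');P=cloud(a);np.savez('w2.npz',P=P,C=a['color'])
C=a['color'].astype(int)
red=(C[...,0]>130)&(C[...,1]<70)&(C[...,2]<70)
n,l,st,ce=cv2.connectedComponentsWithStats(red.astype(np.uint8))
for i in range(1,n):
    if st[i,4]>40: Q=P[l==i];print(ce[i],st[i],np.nanmedian(Q,0),np.nanpercentile(Q,2,axis=0),np.nanpercentile(Q,98,axis=0))
```

```text
[ 0.4707 -0.0908  0.2224] [[-0.0104 -0.9999  0.0003]
 [-0.9999  0.0104  0.0001]
 [-0.0001 -0.0003 -1.    ]] 2.65 0.008607689221344686
[227.3742  73.5031] [207  72  42   4 163] [ 0.5008 -0.2024  0.0407] [ 0.4792 -0.2044  0.0392] [ 0.5217 -0.2006  0.042 ]
[289.6452 136.9892] [285 132  11  11  93] [ 0.4349 -0.1356  0.069 ] [ 0.4296 -0.1401  0.0634] [ 0.439  -0.1299  0.0863]
[290.4427 216.4323] [282 210  18  14 192] [ 0.4279 -0.0327  0.032 ] [ 0.4159 -0.0394  0.0028] [ 0.4383 -0.0228  0.0354]
```

View pics/w2.png

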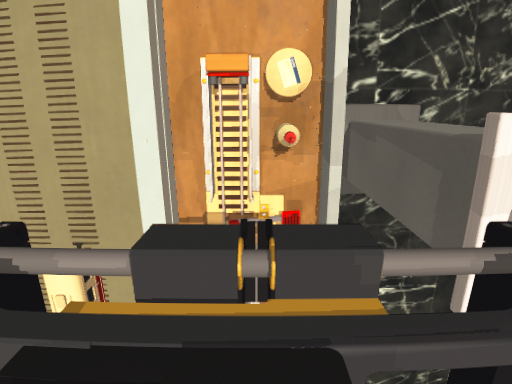

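The wrist view looks towards the buffer (227,73), with the oil bottle at (290,137) and the pad edge at (290,216); the stop is hidden under the gripper. I back off in +y to see the stop from close by.

Request:
{"api": "drive_tool", "payload": {
  "moves": [
    {"delta_pos":[-50,-10,0],"turn":0,"claw":0},
    {"delta_pos":[-50,-10,0],"turn":0,"claw":0},
    {"delta_pos":[-50,-10,0],"turn":0,"claw":0},
    {"delta_pos":[0,0,0],"turn":0,"claw":0},
    {"delta_pos":[0,0,0],"turn":0,"claw":0}
  ]
}}

```text
time_s: 3.32
tcp_pos: [0.5005, 0.0554, 0.2224]
ee_rot: [[-0.014, -1.0, -0.001], [-1.0, 0.014, -0.0], [0.0, 0.001, -1.0]]
wrist_force: [0.0, -0.1, 0.5]
gripper_width: 0.006
gripper_force: 0.0
```

Run:
```python
from h import *
np.set_printoptions(precision=4,suppress=True)
s=monitor.sense(); print(s['tcp_pos'],s['time_s'],s['gripper_width'])
a=cap('wrist','w3.png');P=cloud(a);np.savez('w3.npz',P=P,C=a['color'])
C=a['color'].astype(int)
red=(C[...,0]>110)&(C[...,1]<60)&(C[...,2]<60)
n,l,st,ce=cv2.connectedComponentsWithStats(red.astype(np.uint8))
for i in range(1,n):
    if st[i,4]>40: Q=P[l==i];print(ce[i],st[i],np.nanmedian(Q,0),np.nanpercentile(Q,2,axis=0),np.nanpercentile(Q,98,axis=0))
```

```text
[0.5005 0.0554 0.2224] 3.325 0.006185000480808306
[317.8462 103.0588] [308  89  21  29 442] [ 0.4278 -0.024   0.0322] [ 0.416  -0.0385  0.0228] [ 0.4383 -0.0082  0.0348]
[255.5679 102.963 ] [250 100  12   7  81] [ 0.4989 -0.0246  0.0395] [ 0.4932 -0.0279  0.0369] [ 0.5056 -0.0213  0.0412]
```

View pics/w3.png

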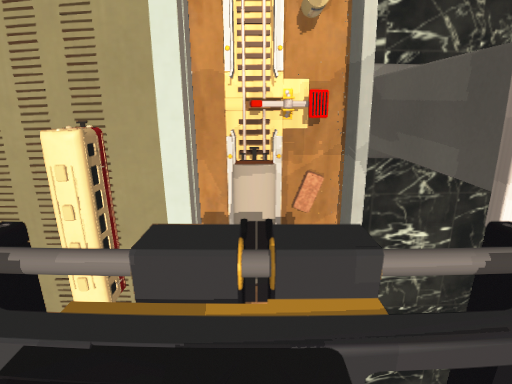

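The stop is at pixel (256,103), which is world (0.499, -0.0245), top z 0.041. The pad is at (318,103), which is (0.428, -0.024). I go over the stop and press it.

Request:
{"api": "drive_tool", "payload": {
  "moves": [
    {"delta_pos":[40,-1,0],"turn":0,"claw":0},
    {"delta_pos":[40,-1,0],"turn":0,"claw":0},
    {"delta_pos":[0,0,0],"turn":0,"claw":0},
    {"delta_pos":[0,0,40],"turn":0,"claw":0},
    {"delta_pos":[0,0,40],"turn":0,"claw":0},
    {"delta_pos":[0,0,40],"turn":0,"claw":0},
    {"delta_pos":[0,0,30],"turn":0,"claw":0},
    {"delta_pos":[0,0,20],"turn":0,"claw":0},
    {"delta_pos":[0,0,0],"turn":0,"claw":0}
  ]
}}

```text
time_s: 4.5
tcp_pos: [0.5008, -0.0243, 0.0514]
ee_rot: [[-0.013, -1.0, -0.004], [-1.0, 0.013, -0.001], [0.001, 0.004, -1.0]]
wrist_force: [-0.1, 0.3, 1.3]
gripper_width: 0.003
gripper_force: 0.0
```

Request:
{"api": "drive_tool", "payload": {
  "moves": [
    {"delta_pos":[0,0,6],"turn":0,"claw":0},
    {"delta_pos":[0,0,6],"turn":0,"claw":0},
    {"delta_pos":[0,0,6],"turn":0,"claw":0},
    {"delta_pos":[0,0,6],"turn":0,"claw":0},
    {"delta_pos":[0,0,6],"turn":0,"claw":0},
    {"delta_pos":[0,0,0],"turn":0,"claw":0}
  ]
}}

```text
time_s: 5.25
tcp_pos: [0.5013, -0.0238, 0.0219]
ee_rot: [[-0.012, -1.0, -0.002], [-1.0, 0.012, -0.0], [0.0, 0.002, -1.0]]
wrist_force: [1.1, -0.2, 1.5]
gripper_width: 0.002
gripper_force: 0.7
```

Request:
{"api": "drive_tool", "payload": {
  "moves": [
    {"delta_pos":[0,0,2],"turn":0,"claw":0},
    {"delta_pos":[0,0,2],"turn":0,"claw":0},
    {"delta_pos":[0,0,0],"turn":0,"claw":0},
    {"delta_pos":[0,0,0],"turn":0,"claw":0}
  ]
}}

```text
time_s: 5.75
tcp_pos: [0.5013, -0.0238, 0.0185]
ee_rot: [[-0.012, -1.0, -0.001], [-1.0, 0.012, -0.0], [0.0, 0.001, -1.0]]
wrist_force: [-2.1, 1.1, 5.0]
gripper_width: 0.005
gripper_force: 1.9
```

Request:
{"api": "drive_tool", "payload": {
  "moves": [
    {"delta_pos":[0,0,1.5],"turn":0,"claw":0},
    {"delta_pos":[0,0,0],"turn":0,"claw":0},
    {"delta_pos":[0,0,0],"turn":0,"claw":0}
  ]
}}

```text
time_s: 6.12
tcp_pos: [0.5013, -0.0239, 0.0179]
ee_rot: [[-0.012, -1.0, -0.001], [-1.0, 0.012, -0.0], [0.0, 0.001, -1.0]]
wrist_force: [-3.0, 1.3, 12.2]
gripper_width: 0.005
gripper_force: 6.1
```

The stop has bottomed at z about 0.018. I retreat up and look at it on the way.

Request:
{"api": "drive_tool", "payload": {
  "moves": [
    {"delta_pos":[0,0,-10],"turn":0,"claw":0},
    {"delta_pos":[0,0,-40],"turn":0,"claw":0},
    {"delta_pos":[0,0,-50],"turn":0,"claw":0},
    {"delta_pos":[0,0,-50],"turn":0,"claw":0},
    {"delta_pos":[0,0,-50],"turn":0,"claw":0},
    {"delta_pos":[-40,0,0],"turn":0,"claw":0},
    {"delta_pos":[-40,0,0],"turn":0,"claw":0},
    {"delta_pos":[0,0,0],"turn":0,"claw":0},
    {"delta_pos":[0,0,0],"turn":0,"claw":0}
  ]
}}

```text
time_s: 7.25
tcp_pos: [0.5026, 0.0561, 0.2167]
ee_rot: [[-0.012, -1.0, -0.001], [-1.0, 0.012, -0.0], [0.0, 0.001, -1.0]]
wrist_force: [-0.3, -0.0, 0.5]
gripper_width: 0.008
gripper_force: 0.0
```

```bash
cat > look.py <<'E'
from h import *
import sys
np.set_printoptions(precision=4,suppress=True)
s=monitor.sense(); print(s['tcp_pos'],s['time_s'],s['wrist_force'])
a=cap(sys.argv[1],sys.argv[2]);P=cloud(a)
C=a['color'].astype(int)
red=(C[...,0]>110)&(C[...,1]<60)&(C[...,2]<60)
n,l,st,ce=cv2.connectedComponentsWithStats(red.astype(np.uint8))
for i in range(1,n):
    Q=P[l==i]
    if st[i,4]>15 and .38<np.nanmedian(Q[:,0])<.6: print(ce[i],st[i],np.nanmedian(Q,0),np.nanpercentile(Q,2,axis=0),np.nanpercentile(Q,98,axis=0))
z=P[...,2]; roof=(abs(z-.079)<.006)&(P[...,0]>.47)&(P[...,0]<.54)&(abs(P[...,1])<.3)
if roof.sum()>20:
    Q=P[roof];print('roof',np.nanpercentile(Q,1,axis=0),np.nanpercentile(Q,99,axis=0))
E
python3 look.py wrist w4.png
```

```text
[0.5026 0.0561 0.2167] 7.25 [-0.3335 -0.0445  0.5022]
[317.4134 102.3259] [306  87  23  31 537] [ 0.4347 -0.0241  0.0491] [ 0.4246 -0.0386  0.0443] [ 0.4463 -0.0083  0.053 ]
[257.1071 102.6548] [252  99  11   8  84] [ 0.4999 -0.0242  0.0178] [ 0.4939 -0.0292  0.0008] [ 0.5058 -0.0207  0.0208]
roof [0.4802 0.0378 0.0772] [0.5254 0.0994 0.0845]
```

Stop flush (z 0.018) and pad up (z 0.049). Now behind the van.

Request:
{"api": "drive_tool", "payload": {
  "moves": [
    {"delta_pos":[-55,0,0],"turn":0,"claw":0},
    {"delta_pos":[-55,0,0],"turn":0,"claw":0},
    {"delta_pos":[-50,0,0],"turn":0,"claw":0},
    {"delta_pos":[0,0,0],"turn":0,"claw":0},
    {"delta_pos":[0,0,50],"turn":0,"claw":0},
    {"delta_pos":[0,0,50],"turn":0,"claw":0},
    {"delta_pos":[0,0,40],"turn":0,"claw":0},
    {"delta_pos":[0,0,27],"turn":0,"claw":0},
    {"delta_pos":[0,0,0],"turn":0,"claw":0},
    {"delta_pos":[0,0,0],"turn":0,"claw":0}
  ]
}}

```text
time_s: 8.55
tcp_pos: [0.5059, 0.216, 0.0512]
ee_rot: [[-0.013, -1.0, 0.002], [-1.0, 0.013, 0.001], [-0.001, -0.002, -1.0]]
wrist_force: [0.6, 0.4, 1.3]
gripper_width: 0.006
gripper_force: 0.0
```

```bash
python3 look.py top t2.png
python3 - <<'E'
import cv2
from h import *
b=cap('side'); a=cv2.cvtColor(b['color'],cv2.COLOR_RGB2BGR)[120:310,170:350]
cv2.imwrite('pics/c2.png',cv2.resize(a,None,fx=3,fy=3,interpolation=cv2.INTER_CUBIC))
E
```

```text
[0.5059 0.216  0.0512] 8.55 [0.6126 0.3503 1.2763]
[356.1818 190.8409] [355 182   3  18  44] [ 0.5004 -0.2007  0.0368] [ 0.4821 -0.2032  0.03  ] [ 0.5159 -0.1985  0.0398]
[ 59.2149 197.8246] [ 45 193  32  11 228] [0.4395 0.4192 0.0165] [0.431  0.3886 0.009 ] [0.4493 0.4483 0.0204]
[267.8487 214.8824] [261 210  14  10 119] [ 0.433  -0.0226  0.0473] [ 0.4244 -0.0353  0.0428] [ 0.4428 -0.0103  0.0518]
roof [0.4804 0.0403 0.0738] [0.5249 0.1766 0.0835]
```

View pics/c2.png

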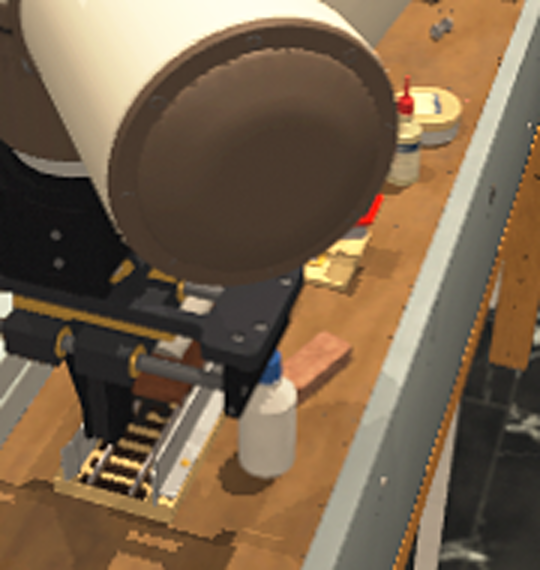

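The crop shows the closed fingers standing on the track behind the van, clear of the side angles and of the glue bottle at (268,420). I push along at about 0.1 m/s.

Request:
{"api": "drive_tool", "payload": {
  "moves": [
    {"delta_pos":[5,2,2],"turn":0,"claw":0},
    {"delta_pos":[10,0,0],"turn":0,"claw":0},
    {"delta_pos":[8,0,0],"turn":0,"claw":0},
    {"delta_pos":[6,0,0],"turn":0,"claw":0},
    {"delta_pos":[6,0,0],"turn":0,"claw":0},
    {"delta_pos":[8,0,0],"turn":0,"claw":0},
    {"delta_pos":[8,0,0],"turn":0,"claw":0},
    {"delta_pos":[8,0,0],"turn":0,"claw":0},
    {"delta_pos":[8,0,0],"turn":0,"claw":0}
  ]
}}

```text
time_s: 9.78
tcp_pos: [0.5023, 0.1489, 0.0481]
ee_rot: [[-0.012, -1.0, 0.0], [-1.0, 0.012, 0.0], [-0.0, -0.0, -1.0]]
wrist_force: [-0.2, 1.9, 1.2]
gripper_width: 0.006
gripper_force: 0.8
```

Request:
{"api": "drive_tool", "payload": {
  "moves": [
    {"delta_pos":[10,0,0],"turn":0,"claw":0},
    {"delta_pos":[10,0,0],"turn":0,"claw":0},
    {"delta_pos":[10,0,0],"turn":0,"claw":0},
    {"delta_pos":[10,0,0],"turn":0,"claw":0},
    {"delta_pos":[10,0,0],"turn":0,"claw":0},
    {"delta_pos":[10,0,0],"turn":0,"claw":0}
  ]
}}

```text
time_s: 10.52
tcp_pos: [0.5015, 0.0887, 0.0481]
ee_rot: [[-0.012, -1.0, 0.0], [-1.0, 0.012, 0.0], [-0.0, -0.0, -1.0]]
wrist_force: [-0.3, 2.1, 1.3]
gripper_width: 0.003
gripper_force: 1.0
```

```bash
python3 look.py top t3.png
```

```text
[0.5015 0.0887 0.0481] 10.525 [-0.3312  2.1182  1.2985]
[356.2619 190.4286] [355 182   3  18  42] [ 0.5011 -0.2009  0.0376] [ 0.482  -0.2031  0.0307] [ 0.5164 -0.1987  0.0407]
[ 46.25 197.95] [ 43 196   7   5  20] [0.4366 0.4468 0.0169] [0.3776 0.2758 0.0112] [0.4389 0.4542 0.3719]
[267.5891 215.0155] [260 210  15  11 129] [ 0.4324 -0.0216  0.0473] [ 0.424  -0.0354  0.0004] [ 0.4429 -0.0092  0.0512]
roof [ 0.4789 -0.0572  0.0738] [0.5236 0.0545 0.0835]
```

Request:
{"api": "drive_tool", "payload": {
  "moves": [
    {"delta_pos":[10,0,0],"turn":0,"claw":0},
    {"delta_pos":[10,0,0],"turn":0,"claw":0},
    {"delta_pos":[10,0,0],"turn":0,"claw":0},
    {"delta_pos":[10,0,0],"turn":0,"claw":0},
    {"delta_pos":[10,0,0],"turn":0,"claw":0},
    {"delta_pos":[10,0,0],"turn":0,"claw":0},
    {"delta_pos":[10,0,0],"turn":0,"claw":0},
    {"delta_pos":[10,0,0],"turn":0,"claw":0},
    {"delta_pos":[10,0,0],"turn":0,"claw":0},
    {"delta_pos":[10,0,0],"turn":0,"claw":0},
    {"delta_pos":[8,0,0],"turn":0,"claw":0},
    {"delta_pos":[4,0,0],"turn":0,"claw":0}
  ]
}}

```text
time_s: 12.08
tcp_pos: [0.5, -0.0232, 0.048]
ee_rot: [[-0.012, -1.0, -0.0], [-1.0, 0.012, -0.0], [0.0, 0.0, -1.0]]
wrist_force: [-0.5, 1.3, -0.6]
gripper_width: 0.004
gripper_force: 0.4
```

Request:
{"api": "drive_tool", "payload": {
  "moves": [
    {"delta_pos":[4,0,0],"turn":0,"claw":0},
    {"delta_pos":[4,0,0],"turn":0,"claw":0},
    {"delta_pos":[4,0,0],"turn":0,"claw":0}
  ]
}}

```text
time_s: 12.45
tcp_pos: [0.4999, -0.0348, 0.048]
ee_rot: [[-0.012, -1.0, -0.0], [-1.0, 0.012, 0.0], [-0.0, 0.0, -1.0]]
wrist_force: [0.1, -0.0, -0.9]
gripper_width: 0.003
gripper_force: 0.4
```

Request:
{"api": "drive_tool", "payload": {
  "moves": [
    {"delta_pos":[2,0,0],"turn":0,"claw":0},
    {"delta_pos":[2,0,0],"turn":0,"claw":0}
  ]
}}

```text
time_s: 12.7
tcp_pos: [0.5003, -0.0378, 0.0481]
ee_rot: [[-0.013, -1.0, 0.001], [-1.0, 0.013, 0.002], [-0.002, -0.001, -1.0]]
wrist_force: [-1.3, 11.0, 1.6]
gripper_width: 0.005
gripper_force: 5.8
```

Request:
{"api": "drive_tool", "payload": {
  "moves": [
    {"delta_pos":[2,0,0],"turn":0,"claw":0},
    {"delta_pos":[0,0,0],"turn":0,"claw":0}
  ]
}}

```text
time_s: 12.95
tcp_pos: [0.5009, -0.038, 0.0485]
ee_rot: [[-0.012, -1.0, 0.003], [-1.0, 0.012, 0.004], [-0.004, -0.003, -1.0]]
wrist_force: [-2.5, 14.3, 1.7]
gripper_width: 0.003
gripper_force: 7.0
```

The force rise at y = -0.038 shows the van is against the buffer. I back off, rise and check.

Request:
{"api": "drive_tool", "payload": {
  "moves": [
    {"delta_pos":[-6,0,0],"turn":0,"claw":0},
    {"delta_pos":[-12,0,0],"turn":0,"claw":0},
    {"delta_pos":[0,0,-40],"turn":0,"claw":0},
    {"delta_pos":[0,0,-50],"turn":0,"claw":0},
    {"delta_pos":[-30,0,-50],"turn":0,"claw":0},
    {"delta_pos":[-40,0,-30],"turn":0,"claw":0},
    {"delta_pos":[0,0,0],"turn":0,"claw":0},
    {"delta_pos":[0,0,0],"turn":0,"claw":0}
  ]
}}

```text
time_s: 13.95
tcp_pos: [0.5001, 0.0472, 0.2173]
ee_rot: [[-0.012, -1.0, -0.002], [-1.0, 0.012, -0.0], [0.0, 0.002, -1.0]]
wrist_force: [-0.7, 0.0, 0.3]
gripper_width: 0.005
gripper_force: 0.0
```

```bash
python3 look.py wrist w5.png
```

```text
[0.5001 0.0472 0.2173] 13.95 [-0.7095  0.0206  0.2502]
[314.5736 110.7266] [304  96  22  31 523] [ 0.4347 -0.0236  0.0491] [ 0.4244 -0.0393  0.0438] [ 0.4458 -0.0087  0.0527]
[254.641  110.8846] [249 108  12   7  78] [ 0.4996 -0.024   0.0178] [ 0.4936 -0.0275  0.0141] [ 0.5067 -0.0205  0.0203]
roof [ 0.479  -0.1226  0.0772] [ 0.5238 -0.0473  0.0846]
```

View pics/w5.png

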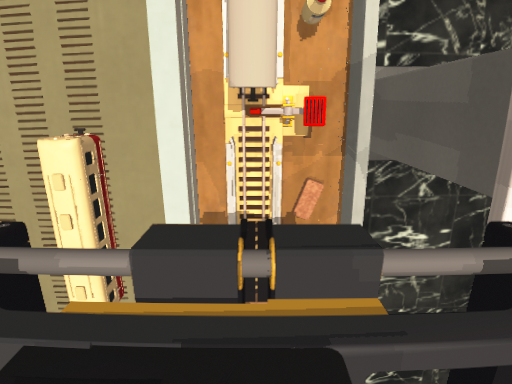

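The van stands against the buffer, with its rear at pixel row 87, clear of the flush stop at (255,111). The pad is at (314,111), world (0.435, -0.024). Now I press the pad.

Request:
{"api": "drive_tool", "payload": {
  "moves": [
    {"delta_pos":[36,34,0],"turn":0,"claw":0},
    {"delta_pos":[36,34,0],"turn":0,"claw":0},
    {"delta_pos":[0,0,0],"turn":0,"claw":0},
    {"delta_pos":[0,0,45],"turn":0,"claw":0},
    {"delta_pos":[0,0,45],"turn":0,"claw":0},
    {"delta_pos":[0,0,45],"turn":0,"claw":0},
    {"delta_pos":[0,0,20],"turn":0,"claw":0},
    {"delta_pos":[0,0,0],"turn":0,"claw":0}
  ]
}}

```text
time_s: 15.0
tcp_pos: [0.4307, -0.0246, 0.061]
ee_rot: [[-0.013, -1.0, -0.006], [-1.0, 0.013, -0.002], [0.002, 0.006, -1.0]]
wrist_force: [-0.1, 0.8, 0.6]
gripper_width: 0.007
gripper_force: 0.0
```

Request:
{"api": "drive_tool", "payload": {
  "moves": [
    {"delta_pos":[0,0,5],"turn":0,"claw":0},
    {"delta_pos":[0,0,5],"turn":0,"claw":0},
    {"delta_pos":[0,0,5],"turn":0,"claw":0},
    {"delta_pos":[0,0,5],"turn":0,"claw":0},
    {"delta_pos":[0,0,5],"turn":0,"claw":0},
    {"delta_pos":[0,0,5],"turn":0,"claw":0},
    {"delta_pos":[0,0,0],"turn":0,"claw":0}
  ]
}}

```text
time_s: 15.88
tcp_pos: [0.4303, -0.0242, 0.0322]
ee_rot: [[-0.012, -1.0, -0.003], [-1.0, 0.012, -0.001], [0.001, 0.003, -1.0]]
wrist_force: [-1.5, 0.2, 1.8]
gripper_width: 0.009
gripper_force: 0.7
```

Request:
{"api": "drive_tool", "payload": {
  "moves": [
    {"delta_pos":[0,0,2],"turn":0,"claw":0},
    {"delta_pos":[0,0,2],"turn":0,"claw":0},
    {"delta_pos":[0,0,0],"turn":0,"claw":0},
    {"delta_pos":[0,0,0],"turn":0,"claw":0}
  ]
}}

```text
time_s: 16.38
tcp_pos: [0.4317, -0.024, 0.03]
ee_rot: [[-0.012, -1.0, -0.001], [-1.0, 0.012, -0.0], [0.0, 0.001, -1.0]]
wrist_force: [-6.6, 1.7, 13.7]
gripper_width: 0.006
gripper_force: 10.8
```

Request:
{"api": "drive_tool", "payload": {
  "moves": [
    {"delta_pos":[0,0,1.5],"turn":0,"claw":0},
    {"delta_pos":[0,0,0],"turn":0,"claw":0},
    {"delta_pos":[0,0,-8],"turn":0,"claw":0},
    {"delta_pos":[0,0,-40],"turn":0,"claw":0},
    {"delta_pos":[0,0,-50],"turn":0,"claw":0},
    {"delta_pos":[0,0,-50],"turn":0,"claw":0},
    {"delta_pos":[0,0,-40],"turn":0,"claw":0},
    {"delta_pos":[-36,-34,0],"turn":0,"claw":0},
    {"delta_pos":[-36,-34,0],"turn":0,"claw":0},
    {"delta_pos":[0,0,0],"turn":0,"claw":0},
    {"delta_pos":[0,0,0],"turn":0,"claw":0}
  ]
}}

```text
time_s: 17.75
tcp_pos: [0.5008, 0.0473, 0.215]
ee_rot: [[-0.012, -1.0, -0.001], [-1.0, 0.012, -0.0], [0.0, 0.001, -1.0]]
wrist_force: [0.7, 0.4, 0.2]
gripper_width: 0.003
gripper_force: 0.0
```

```bash
python3 look.py wrist w6.png
```

```text
[0.5008 0.0473 0.215 ] 17.75 [0.6695 0.384  0.1552]
[318.7139 110.5892] [310  97  20  29 409] [ 0.4278 -0.0244  0.0292] [ 0.4158 -0.0387  0.0051] [ 0.4381 -0.0084  0.0324]
[257.4316 110.4842] [251 107  13   8  95] [ 0.4983 -0.025   0.0422] [ 0.4917 -0.0283  0.0322] [ 0.5039 -0.0207  0.0451]
roof [ 0.479  -0.1216  0.077 ] [ 0.5239 -0.047   0.0846]
```

View pics/w6.png

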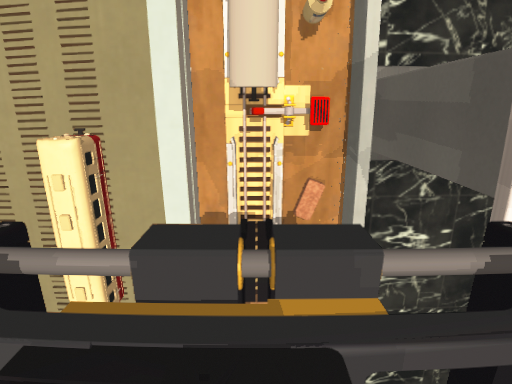

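The stop is up (z 0.042) at pixel (257,110) and the pad is down at (319,111). The van is still at the buffer and the robot is clear.

```bash
python3 -c "
from station import ticket
print(ticket.finish_job())"
```

```text
the job is handed in; nothing more can be done
None
```

I handed the job in after about 18 s of robot time: the van is against the buffer beam, the stop is fully up behind it with the pad down, and the robot is clear, with no contact with the bottles, tin or track rubber that I noticed.

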